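# Prop open the shoe-care box and put the polish tin away

## Task

Push the spring lid of the grey shoe-care box up by its yellow tongue until it tips over its balance point and stays open by itself; feel for that point and stop there, because forcing the lid against its stop breaks the hinge. Then put the brass-lidded polish tin flat on the floor of the box, setting it down rather than dropping it, and leave the lid open and everything else where it is.

Things in the scene. Friction and masses are not known exactly. Their poses are not given: they have to be found in the camera images.
- caddy: The shoe-care box: grey plastic, open-topped, screwed down. Outside 140 (x) by 220 (y) by 80 mm high, walls and floor 5 mm thick, empty inside; black spring housing 66 by 60 by 72 mm behind. Origin: centre of its underside; x points from the front wall (tongue side, facing the robot) to the hinge side, z up. The lid hinge is a line along y at x = +70 mm, z = 80 mm, on top of the far wall.
- lid_lip (a point): Middle of the front edge, underside, of the yellow tongue (70 mm wide, 6 thick) on the blue lid (140 by 220 by 6 mm plate). The tongue sticks out 30 mm past the box's front wall; this point is 170 mm from the hinge line. Shut, its underside is 81 mm above the bench, free space below. z is square to the lid (up when shut), y along the hinge; the angle of z from vertical is the opening angle.
- lid_hinge (a point): Middle of the hinge line, on the box. A spring pulls the lid shut: lifting by the tongue takes 4 to 8 N, fading to nothing at the balance point; let go before that, it snaps shut. The balance point lies anywhere from 75 to 101 degrees open, hidden, new each time. Past it the lid opens itself to a hard stop 5 to 8 degrees on and stays. Over 20 N on lid or box, jerks included, breaks the hinge: push slowly.
- tin_center (a point): Centre (half-way up) of the polish tin to put away: a round tin 54 mm in diameter and 24 mm high, black with a brass-coloured lid, about 90 g, z up. It stands on the bench left of the box, in one of three places shared with the two dark tins.
- tin_b: Bystander: tin of the same size, black with a dark grey lid. Origin under its centre.
- tin_c: Bystander: another tin of the same size, black with a dark grey lid. Origin under its centre.
- jar: Bystander: cream jar with black cap, 50 mm diameter, 55 mm high. Origin under its centre.
- brush: Bystander: bone-backed shoe brush lying bristles down, 150 by 40 by 34 mm, long axis x. Origin under its centre.
- dauber: Bystander: green plastic dauber, 143 mm long, 18 mm high, lying flat on the bench. Origin at its underside.
- shoehorn: Bystander: chrome shoehorn 165 mm long, flat on the bench. Origin at its underside.
Things that resemble listed ones, but are neither listed nor needed, are in the scene too. Leave any blue, green or red look-alike of the part that bears tin_center alone.

How it is judged:
By the outcome, as a careful person would: the job done as asked, in the order asked, and still so for the second after the job is handed in, with the robot touching nothing.
It also fails if it takes over 72 s, if anything falls off the work surface, if the arm or the gripper's body presses on something with over 40 N, if the wrist force passes 120 N, or if a joint passes its speed limit or range.

## Robot

A 6-joint arm with a two-finger parallel gripper is mounted at the origin on the work surface. World frame = base frame: x ahead of the robot, y to its left, z up, the work surface at z = 0. Lengths are in m, angles in rad, forces in N, time in s.
With the tool pointing down it reaches from about 0.3 to 0.875 m from the base axis. Payload 6.4 kg.
Tool frame: the origin (TCP) lies on the centre line of the jaws, within the pads' length; the fingertips stand 25 mm ahead of it and the grasp point (between the pads) lies 6 mm ahead of it; z points along the fingers, y is the line along which they close (so a half turn about z gives the same grasp; the last joint's range is limited). The gripper opens to 85 mm and grips with 20 to 120 N. Pads are 22 mm wide; open, the fingers measure 114 mm over their backs; the gripper's body (76 mm by 85 mm) begins 54 mm behind the grasp point. The pads swing forward as they close: fully open they stand 13 mm farther back than shut.
Start: joints at [-1.428, 0.181, 1.607, -0, 1.354, -0.206], TCP at [0.197, -0.54, 0.256] pointing down, gripper open.
Joint ranges: [-2.99, 2.99], [-0.89, 2.07], [0.3, 2.58], [-1.14, 4.28], [0, 2.63], [-3.12, 3.12]. Speed limits (rad/s): [2.57, 2.57, 3.01, 3.14, 3.14, 3.14].

## Interface

Orientations are given as a unit quaternion [w, x, y, z].
In Python, from bench import get_obs, camera, hand_in, spot_in gives the robot as it stands.
- The arm moves only by the shell command python3 -m jog 'ROWS'. ROWS is JSON, one flat list of numbers, 7 for each row, row after row: the shift along the tool's x, y, z in m, then the turn, a rotation vector about the tool's x, y, z in rad, then the closure, from 0 (fully open) to 1 (shut). A call has 1 to 20 rows; each row is the pose to reach, as a shift and turn from the pose commanded when the call began, along the tool's axes at that moment; what a row does not reach only later rows make up. A row lasts 1/8 s, in which the tool goes at most 62.5 mm and 10.7 degrees, less where a joint would pass 70% of its speed; a pose out of reach is approached as far as the arm can. A call with a gripper value outside its range is refused whole. The fingers move at their own pace and stop on an object; the grip force is fixed at half the most. Time passes only in rows, so rows that repeat a pose let the fingers close. It gives the time, the measured TCP pose, the force, the opening and the grip force at its end, in the units of the state.
- get_obs(): the state, without advancing time (a new reading comes with each control period).
- camera(name): name is "side" or "top" or "wrist"; returns a dict with "frame" (400x640x3 uint8, red, green, blue), "mtx" (3x3 intrinsics, pixels), "extrinsics" (4x4, takes a point from camera to world coordinates). Camera axes: x right, y up, looking along -z (the intrinsics and any distortion apply to the point x, -y, -z); pixel columns grow to the right and rows downward; lengths in m; the calibration is good to about 2 mm. A picture is of the moment at which its call begins. There is no depth.
- hand_in(): hands the job in; it is judged then, once.
Trained networks look in a picture, given as the dict that the camera call returned (one of the last four; its "shot" number tells which), for a name from the list of things; names that differ only in an ending like _2 or _b are one class to them, and where a whole thing is asked for, a point or a joint stands for the part that bears it (a point fixed in the world has none). Each returns a list of dicts, best first, with "confidence" (0 to 1); they miss things now and then, are a little off and sometimes report something else, mostly with a low value. They report only what shows in the picture. A call takes as long as a camera call. They do not tell look-alikes from the thing itself.
- spot_in(picture, name): "xyz" ([x, y, z] in m, in world coordinates, good to about 4 mm: the middle of the surface that is visible of it).
The state is a dict: "time_s": time; "q": joint angles; "dq": joint speeds; "joint_efforts": joint torques, N m; "eef_pos": TCP position; "eef_rot": TCP orientation; "wrist_force": force on the tool from outside, world axes, zero at the start; "torque": the same for the moment, N m; "opening": opening from 0.0 (shut) to 1.0 (fully open); "grasp_force": force on a finger pad.
Only numpy, scipy, OpenCV 4.12 (cv2) and the standard library are available. Lean on these libraries where they do the work, as an engineer would, in place of code of your own. Each camera call takes 0.05 s, during which the arm holds its last target. There are 200 camera calls.

## Working session

There is one attempt and no reset: what is moved stays moved. The work goes in short steps, Python scripts to look and compute and a shell command to move; the robot and the scene stay as the last step left them, time stands still between calls to the robot, and variables do not carry over. Pictures are saved under pics/ and viewed, at most 10 in all, crops included, and the job is handed in when it is done.

```bash
mkdir -p pics; cat > h.py <<'E'
import numpy as np, cv2
from bench import get_obs, camera, hand_in, spot_in
def save(c,n): cv2.imwrite(f'pics/{n}.png',cv2.cvtColor(c['frame'],cv2.COLOR_RGB2BGR))
def px(c,p):
    E=np.array(c['extrinsics']);q=np.linalg.inv(E)@np.r_[p,1];u=np.array(c['mtx'])@[q[0],-q[1],-q[2]];return np.round(u[:2]/u[2],1)
def ray(c,u,v,z):
    E=np.array(c['extrinsics']);d=np.linalg.inv(c['mtx'])@[u,v,1];d=E[:3,:3]@[d[0],-d[1],-d[2]];o=E[:3,3];return o+d*(z-o[2])/d[2]
E
python3 - <<'E'
from h import *
for n in ('top','side'):
    c=camera(n);save(c,n+'0');print(n,np.round(c['extrinsics'],2).tolist())
    for t in ('caddy','lid_lip','lid_hinge','tin_center','jar','brush','dauber','shoehorn'):
        for r in spot_in(c,t)[:5]: print(t,np.round(r['xyz'],3),round(r['confidence'],2),px(c,r['xyz']))
o=get_obs();print(o)
E
```

```text
top [[-0.01, 0.99, -0.14, 0.41], [-1.0, -0.01, -0.0, 0.02], [-0.0, 0.14, 0.99, 1.0], [0.0, 0.0, 0.0, 1.0]]
caddy [ 0.636 -0.078  0.087] 0.63 [361.6 156. ]
caddy [0.452 0.188 0.029] 0.63 [250.9 237.3]
caddy [ 0.625 -0.36   0.004] 0.39 [469.3 167.1]
lid_lip [ 0.626 -0.071  0.088] 0.7 [358.5 160.2]
lid_lip [ 0.636 -0.076  0.084] 0.39 [360.4 156.3]
lid_hinge [ 0.634 -0.076  0.088] 0.98 [360.8 156.8]
tin_center [0.453 0.19  0.028] 0.94 [250.5 237. ]
tin_center [0.556 0.132 0.026] 0.89 [274.6 194.6]
tin_center [0.434 0.09  0.026] 0.83 [291.4 244.1]
tin_center [0.366 0.298 0.023] 0.73 [205.5 273.9]
tin_center [0.333 0.189 0.024] 0.56 [250.6 287.1]
jar [0.698 0.176 0.057] 0.62 [255.1 135.6]
brush [ 0.408 -0.334  0.036] 0.81 [468.9 253.2]
dauber [0.627 0.38  0.015] 0.78 [176.7 168.8]
shoehorn [ 0.63  -0.36   0.005] 0.97 [469.  165.1]
side [[0.99, 0.11, -0.11, 0.43], [-0.15, 0.63, -0.76, -0.72], [-0.01, 0.77, 0.63, 0.68], [0.0, 0.0, 0.0, 1.0]]
caddy [ 0.636 -0.126  0.085] 0.8 [386.3 234.6]
lid_lip [ 0.634 -0.09   0.085] 0.88 [380.7 222.8]
lid_hinge [ 0.642 -0.12   0.088] 0.91 [388.5 231.3]
tin
[... 451 characters left out ...]
'q': array([-1.42831980e+00,  1.80768675e-01,  1.60698972e+00, -2.90648665e-05,
        1.35380893e+00, -2.06305531e-01]), 'dq': array([-8.42211162e-05,  7.99862581e-04,  6.63814331e-04,  8.25868502e-04,
       -4.58690876e-04,  1.22067975e-03]), 'joint_efforts': array([-9.65885897e-05, -4.44827950e+01, -3.51686776e+01, -4.12331738e-04,
        6.06448157e-04, -2.71778120e-06]), 'eef_pos': array([ 0.19651609, -0.54039383,  0.25631106]), 'eef_rot': array([ 1.22088205e-05,  9.84831840e-01,  1.73511516e-01, -1.45886952e-05]), 'wrist_force': array([-0.42185459, -0.41489724, -0.26892327]), 'torque': array([ 0.02911993, -0.02474723,  0.00211444]), 'grasp_force': 0.0, 'opening': 0.9996842137479517}
```

View pics/top0.png

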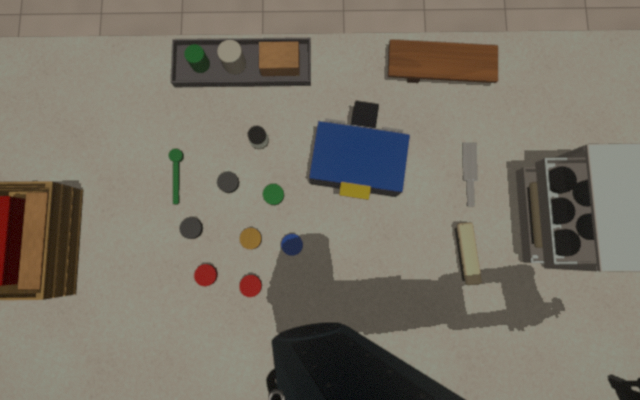

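View pics/side0.png

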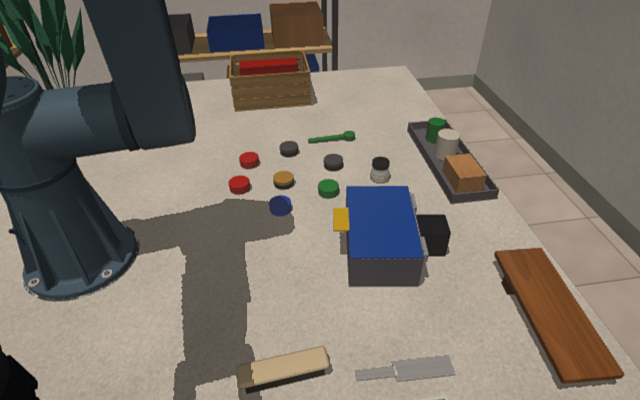

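The brass tin is at top pixel (250,237), about (0.451, 0.187). The box is turned slightly, with its tongue at (355,190). Next I'll fit the lid outline.

```bash
python3 - <<'E'
from h import *
c=camera('top')
hsv=cv2.cvtColor(c['frame'],cv2.COLOR_RGB2HSV)
def rect(lo,hi,roi):
    m=cv2.inRange(hsv,lo,hi);k=np.zeros_like(m);a,b,d,e=roi;k[b:e,a:d]=m[b:e,a:d]
    cs=max(cv2.findContours(k,0,1)[0],key=cv2.contourArea);return cv2.boxPoints(cv2.minAreaRect(cs)),cs
for nm,lo,hi,roi,z in (('blue',(100,120,40),(130,255,255),(290,100,430,210),.087),('yel',(18,100,80),(35,255,255),(330,170,385,210),.087),('brass',(10,80,60),(30,255,255),(235,220,270,255),.024)):
    b,cs=rect(lo,hi,roi);w=np.array([ray(c,u,v,z) for u,v in b]);print(nm,np.round(w,3).tolist(),w.mean(0).round(4),[np.linalg.norm(w[i]-w[i-1]).round(3) for i in range(4)])
E
```

```text
blue [[0.585, 0.044, 0.087], [0.722, 0.023, 0.087], [0.687, -0.192, 0.087], [0.551, -0.167, 0.087]] [ 0.6364 -0.0731  0.087 ] [np.float64(0.214), np.float64(0.138), np.float64(0.219), np.float64(0.138)]
yel [[0.545, -0.021, 0.087], [0.576, -0.027, 0.087], [0.564, -0.098, 0.087], [0.533, -0.092, 0.087]] [ 0.5546 -0.0596  0.087 ] [np.float64(0.072), np.float64(0.032), np.float64(0.072), np.float64(0.032)]
brass [[0.45, 0.229, 0.024], [0.487, 0.192, 0.024], [0.45, 0.155, 0.024], [0.413, 0.192, 0.024]] [0.45  0.192 0.024] [np.float64(0.052), np.float64(0.053), np.float64(0.052), np.float64(0.053)]
```

```bash
cat >> h.py <<'E'
from scipy.spatial.transform import Rotation as Ro
U=np.array([.9868,-.1622,0]);V=np.array([.1622,.9868,0]);LIP=np.array([.538,-.0569,.081]);Z=np.array([0,0,1.])
def rot(alpha,ux=U):  # tool z along ux, alpha deg below horizontal, tool y = right
    a=np.radians(alpha);z=np.cos(a)*ux-np.sin(a)*Z;y=-np.cross(Z,ux);return np.c_[np.cross(y,z),y,z]
def rows(targets,p0=None,R0=None):
    o=get_obs()
    if p0 is None:p0=o['eef_pos'];w,x,y,z=o['eef_rot'];R0=Ro.from_quat([x,y,z,w]).as_matrix()
    for p,R in targets: print(np.round(np.r_[R0.T@(np.array(p)-p0),Ro.from_matrix(R0.T@R).as_rotvec()],4).tolist())
E
python3 - <<'E'
from h import *
rows([([.3,-.3,.3],rot(70)),([.44,-.04,.22],rot(40)),([.451,-.043,.125],rot(40))])
E
```

```text
[0.1794, -0.1906, -0.0437, -0.0893, 0.3414, 0.5064]
[0.3998, -0.3871, 0.0363, -0.2231, 0.8531, 0.4785]
[0.4091, -0.3805, 0.1313, -0.2231, 0.8531, 0.4785]
```

```bash
python3 -m jog '[0.06,-0.063,-0.015,-0.03,0.11,0.17,1, 0.12,-0.127,-0.03,-0.06,0.22,0.34,1, 0.18,-0.19,-0.044,-0.09,0.34,0.5,1, 0.235,-0.24,-0.024,-0.12,0.47,0.5,1, 0.29,-0.29,-0.004,-0.16,0.6,0.49,1, 0.345,-0.34,0.016,-0.19,0.73,0.485,1, 0.4,-0.387,0.036,-0.223,0.853,0.4785,1, 0.4,-0.387,0.036,-0.223,0.853,0.4785,1, 0.4,-0.387,0.036,-0.223,0.853,0.4785,1, 0.4,-0.387,0.036,-0.223,0.853,0.4785,1, 0.4,-0.387,0.036,-0.223,0.853,0.4785,1, 0.4,-0.387,0.036,-0.223,0.853,0.4785,1]'
python3 -c "
from h import *
o=get_obs();print(o['q'].round(3));rows([([.44,-.04,.22],rot(40)),([.451,-.043,.125],rot(40))])"
```

```text
time_s: 2.45
eef_pos: [0.4405, -0.0395, 0.2205]
eef_rot: [0.034, 0.903, -0.073, 0.421]
wrist_force: [-0.3, -1.3, -0.2]
opening: 0.0
grasp_force: 0.0
[-0.585 -0.686  2.577  0.678  0.526  0.68 ]
[-0.0007, 0.0006, -0.0, -0.0014, 0.0006, 0.0013]
[-0.0661, 0.0018, 0.0698, -0.0014, 0.0006, 0.0013]
```

```bash
python3 -m jog '[-0.033,0.001,0.035,0,0,0,1, -0.066,0.002,0.07,0,0,0,1, -0.066,0.002,0.07,0,0,0,1, -0.066,0.002,0.07,0,0,0,1]'
python3 -c "
from h import *
o=get_obs();print(o['q'].round(3));rows([([.451,-.043,.125],rot(40)),(LIP-.011*U-[0,0,.02],rot(40))])
c=camera('side');save(c,'side1')"
```

```text
time_s: 2.95
eef_pos: [0.4606, -0.0478, 0.1276]
eef_rot: [0.036, 0.903, -0.077, 0.421]
wrist_force: [0.7, 0.2, 0.0]
opening: 0.004
grasp_force: 0.0
[-0.556 -0.218  2.576  1.736  0.297 -0.429]
[-0.0086, -0.0031, -0.0062, 0.0055, 0.0004, -0.0041]
[-0.008, -0.0041, 0.094, 0.0055, 0.0004, -0.0041]
```

View pics/side1.png

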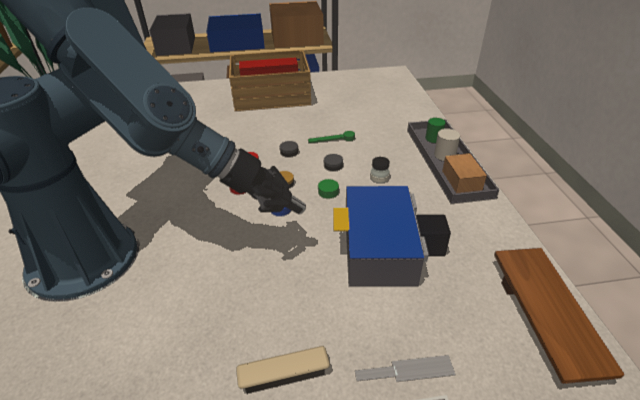

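The closed fingertips at (300,208) stand in front of the tongue's edge at (335,220). I'll slide in under it.

```bash
python3 -m jog '[-0.003,-0.001,0.03,0,0,0,1, -0.005,-0.003,0.06,0,0,0,1, -0.008,-0.004,0.094,0,0,0,1, -0.008,-0.004,0.094,0,0,0,1, -0.008,-0.004,0.094,0,0,0,1]'
python3 -c "
from h import *
o=get_obs();print(o['q'].round(3));p=o['eef_pos']-LIP;print(p@U,p@V,p[2])
c=camera('side');x,y=px(c,LIP).astype(int);im=cv2.resize(c['frame'][y-50:y+50,x-70:x+70],None,fx=5,fy=5,interpolation=2);save({'frame':im},'side2')"
```

```text
time_s: 3.62
eef_pos: [0.5269, -0.0519, 0.0614]
eef_rot: [0.034, 0.903, -0.075, 0.421]
wrist_force: [0.2, -0.3, 0.3]
opening: -0.001
grasp_force: 0.0
[-0.447  0.233  2.391  2.55   0.395 -1.199]
-0.011819805617701098 0.0031690220231007974 -0.019603581449763187
```

View pics/side2.png

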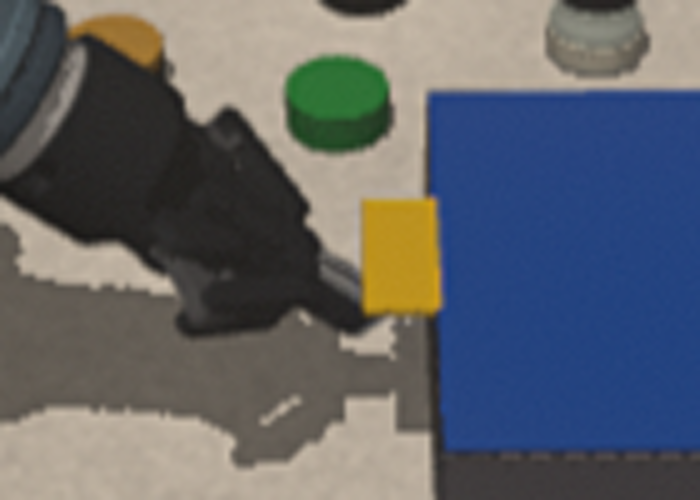

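The fingertips are under the yellow tongue and not touching it. Next, slowly up to contact.

```bash
python3 -m jog '[0.0023,0,-0.0019,0,0,0,1, 0.0046,0,-0.0038,0,0,0,1, 0.0069,0,-0.0058,0,0,0,1, 0.0092,0,-0.0077,0,0,0,1, 0.0103,0,-0.0087,0,0,0,1, 0.0115,0,-0.0096,0,0,0,1, 0.0126,0,-0.0106,0,0,0,1, 0.0138,0,-0.0116,0,0,0,1, 0.0149,0,-0.0125,0,0,0,1, 0.016,0,-0.0135,0,0,0,1]'
python3 -c "
from h import *
d=.018
o=get_obs();print(o['q'].round(3));p=o['eef_pos']-LIP;print(p@U,p@V,p[2])
a=np.radians(40);f=np.array([np.cos(a),-np.sin(a)]);nu=np.array([np.sin(a),np.cos(a)]);H=np.array([.17,-.001])
P=[]
for th in range(0,111,5):
    t=np.radians(th);e=np.array([-np.cos(t),np.sin(t)])
    T=H+.17*e+d*f+.001*np.array([np.sin(t),np.cos(t)]) if th<40 else H+.152*e+.001*np.array([np.sin(t),np.cos(t)])
    C=T-.025*f-.011*nu;P.append(C);print(th,C.round(4),'tool x,z',(C@nu).round(4),(C@f).round(4))
print('now tool xz',np.array([p@U,p[2]])@nu,np.array([p@U,p[2]])@f)
"
```

```text
time_s: 4.92
eef_pos: [0.5258, -0.0499, 0.0804]
eef_rot: [0.033, 0.904, -0.074, 0.419]
wrist_force: [-0.4, 0.9, -4.9]
opening: 0.002
grasp_force: 1.9
[-0.443  0.155  2.4    2.442  0.336 -1.084]
-0.013185642822521076 0.004936915515175932 -0.0005827407457125178
0 [-0.0124 -0.0039] tool x,z -0.011 -0.007
5 [-0.0117  0.0109] tool x,z 0.0008 -0.016
10 [-0.0097  0.0256] tool x,z 0.0134 -0.0239
15 [-0.0064  0.04  ] tool x,z 0.0266 -0.0306
20 [-0.0018  0.0542] tool x,z 0.0403 -0.0362
25 [0.0039 0.0678] tool x,z 0.0545 -0.0406
30 [0.0108 0.0809] tool x,z 0.069 -0.0437
35 [0.0189 0.0934] tool x,z 0.0837 -0.0456
40 [0.028  0.1051] tool x,z 0.0985 -0.0461
45 [0.037  0.1148] tool x,z 0.1118 -0.0455
50 [0.0468 0.1237] tool x,z 0.1249 -0.0436
55 [0.0574 0.1317] tool x,z 0.1378 -0.0407
60 [0.0686 0.1388] tool x,z 0.1504 -0.0366
65 [0.0804 0.1448] tool x,z 0.1627 -0.0315
70 [0.0927 0.1498] tool x,z 0.1744 -0.0253
75 [0.1054 0.1537] tool x,z 0.1855 -0.0181
80 [0.1184 0.1565] tool x,z 0.196 -0.0099
85 [0.1315 0.1582] tool x,z 0.2057 -0.0009
90 [0.1448 0.1586] tool x,z 0.2146 0.0089
95 [0.158 0.158] tool x,z 0.2226 0.0195
100 [0.1712 0.1562] tool x,z 0.2296 0.0307
105 [0.1841 0.1532] tool x,z 0.2357 0.0425
110 [0.1967 0.1491] tool x,z 0.2407 0.0548
now tool xz -0.00892197314210088 -0.009726209882140407
```

```bash
python3 -m jog '[0.0015,0,-0.001,0,0,0,1, 0.0035,0,-0.0022,0,0,0,1, 0.0065,0,-0.004,0,0,0,1, 0.0098,0,-0.0063,0,0,0,1, 0.0138,0,-0.009,0,0,0,1, 0.018,0,-0.0117,0,0,0,1, 0.0224,0,-0.0142,0,0,0,1, 0.029,0,-0.0177,0,0,0,1, 0.0356,0,-0.0209,0,0,0,1, 0.0424,0,-0.0238,0,0,0,1, 0.0493,0,-0.0265,0,0,0,1, 0.0564,0,-0.0288,0,0,0,1, 0.0635,0,-0.0309,0,0,0,1, 0.0707,0,-0.0326,0,0,0,1, 0.076,0,-0.0336,0,0,0,1, 0.078,0,-0.034,0,0,0,1]'
python3 -c "
from h import *
o=get_obs();print(o['q'].round(3));p=o['eef_pos']-LIP;print(p@U,p@V,p[2],o['wrist_force']@U)
c=camera('side');save({'frame':c['frame'][120:320,240:500].repeat(3,0).repeat(3,1)},'side3')
rows([(LIP+s*U+.004*V+z*Z,rot(40)) for s,z in ((.028,.1051),(.0468,.1237),(.0686,.1388),(.0927,.1498))])"
```

```text
time_s: 6.92
eef_pos: [0.5495, -0.0532, 0.1619]
eef_rot: [0.033, 0.904, -0.073, 0.419]
wrist_force: [-10.0, 0.0, -3.6]
opening: 0.0
grasp_force: 4.4
[-0.421 -0.067  2.344  1.502  0.2   -0.099]
0.010799564839836273 0.005479529380059193 0.0809324294663749 -9.905675280261574
[0.0294, 0.0015, -0.0025, -0.0032, 0.0042, 0.0002]
[0.0557, 0.0015, -0.0001, -0.0032, 0.0042, 0.0002]
[0.0814, 0.0015, 0.0067, -0.0032, 0.0042, 0.0002]
[0.1053, 0.0015, 0.018, -0.0032, 0.0042, 0.0002]
```

View pics/side3.png

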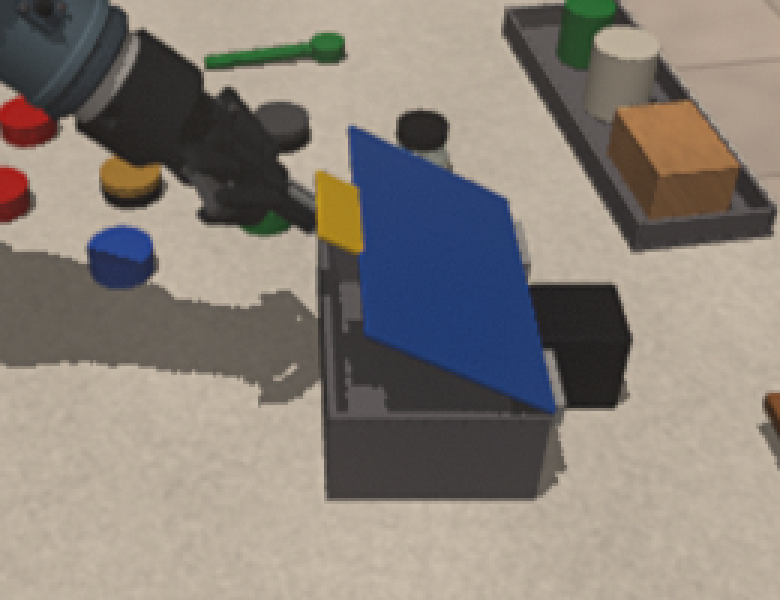

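The lid is about 30° open and held by the fingertips on the tongue at crop pixel (315,220). The force has a sideways share from friction, so I'll ease back along the finger while raising.

```bash
python3 -m jog '[0.002,0,-0.002,0,0,0,1, 0.005,0,-0.004,0,0,0,1, 0.009,0,-0.005,0,0,0,1, 0.0145,0,-0.0055,0,0,0,1]'
```

```text
time_s: 7.48
eef_pos: [0.5548, -0.0539, 0.1763]
eef_rot: [0.032, 0.904, -0.073, 0.419]
wrist_force: [-3.7, -0.4, -7.3]
opening: -0.004
grasp_force: 3.8
```

```bash
python3 -m jog '[0.005,0,-0.0005,0,0,0,1, 0.011,0,-0.001,0,0,0,1, 0.018,0,-0.001,0,0,0,1, 0.025,0,-0.0008,0,0,0,1, 0.031,0,-0.0003,0,0,0,1, 0.037,0,0,0,0,0,1, 0.041,0,0.0005,0,0,0,1]'; python3 -c "
from h import *
o=get_obs();print(o['q'].round(3));p=o['eef_pos']-LIP;F=o['wrist_force'];print(p@U,p@V,p[2],F@U)"
```

```text
time_s: 8.35
eef_pos: [0.5812, -0.0582, 0.2069]
eef_rot: [0.032, 0.905, -0.073, 0.419]
wrist_force: [-2.2, 0.3, -9.7]
opening: -0.003
grasp_force: 3.8
[-0.397 -0.1    2.247  0.915  0.231  0.515]
0.04280276277392223 0.005758238005390605 0.1258839106591364 -2.1776508264044656
```

```bash
python3 -m jog '[0.002,0,0.001,0,0,0,1, 0.006,0,0.003,0,0,0,1, 0.0095,0,0.0042,0,0,0,1, 0.013,0,0.0055,0,0,0,1, 0.0175,0,0.0068,0,0,0,1, 0.0215,0,0.008,0,0,0,1, 0.0255,0,0.0095,0,0,0,1]'
```

```text
time_s: 9.22
eef_pos: [0.606, -0.0627, 0.2228]
eef_rot: [0.033, 0.904, -0.073, 0.421]
wrist_force: [-8.8, 2.5, -0.2]
opening: 0.0
grasp_force: 3.4
```

```bash
python3 -m jog '[0.002,0,0.0003,0,0,0,1, 0.005,0,0.001,0,0,0,1, 0.0085,0,0.0023,0,0,0,1, 0.012,0,0.004,0,0,0,1, 0.016,0,0.006,0,0,0,1, 0.02,0,0.008,0,0,0,1, 0.024,0,0.0103,0,0,0,1]'; python3 -c "
from h import *
o=get_obs();p=o['eef_pos']-LIP;F=o['wrist_force'];print(p@U,p@V,p[2],F@U)
c=camera('side');save({'frame':c['frame'][100:300,240:500].repeat(3,0).repeat(3,1)},'side4')
hsv=cv2.cvtColor(c['frame'],cv2.COLOR_RGB2HSV);m=cv2.inRange(hsv,(18,100,80),(35,255,255));ys,xs=np.where(m[120:260,300:460]);print(xs.mean()+300,ys.mean()+120)
# predicted tongue centre pix by angle
H=LIP+.17*U-[0,0,.001]
for th in (60,65,70,75,80):
    t=np.radians(th);print(th,px(c,H+.155*(-np.cos(t)*U+np.sin(t)*Z)))"
```

```text
time_s: 10.1
eef_pos: [0.629, -0.0664, 0.2343]
eef_rot: [0.033, 0.904, -0.073, 0.42]
wrist_force: [-5.9, 1.2, -1.8]
opening: 0.004
grasp_force: 2.8
0.09138672135528451 0.005375922295086853 0.1533088777716048 -5.990020063551837
395.86153846153843 162.43846153846152
60 [380.9 166. ]
65 [387.5 163.3]
70 [394.4 160.9]
75 [401.5 159.1]
80 [408.8 157.8]
```

View pics/side4.png

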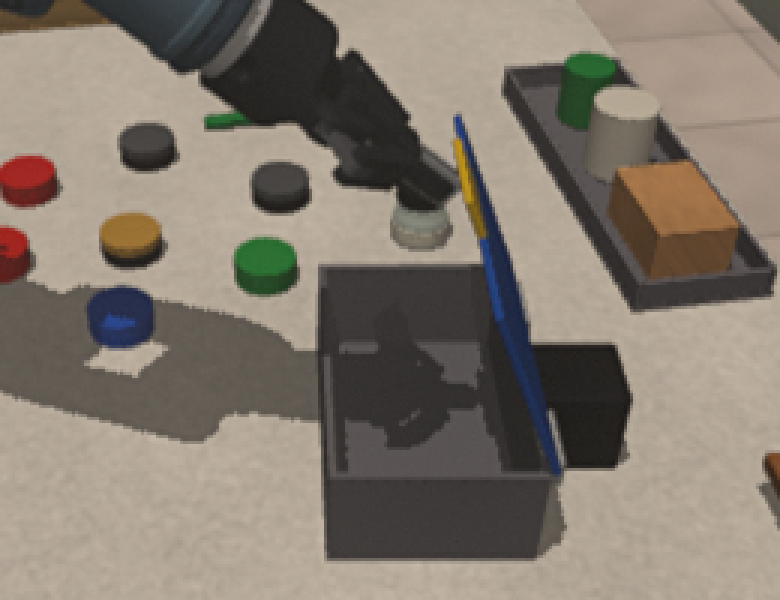

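The lid is about 71° open, and the force has dropped to about 6 N. From here I'll go in small steps.

```bash
python3 -m jog '[0.002,0,0.001,0,0,0,1, 0.004,0,0.0023,0,0,0,1, 0.006,0,0.0035,0,0,0,1, 0.008,0,0.0048,0,0,0,1,0.008,0,0.0048,0,0,0,1]'; python3 -m jog '[0.0015,0,0.0012,0,0,0,1, 0.003,0,0.0023,0,0,0,1,0.0042,0,0.0031,0,0,0,1, 0.0042,0,0.0031,0,0,0,1]'
```

```text
time_s: 10.78
eef_pos: [0.6378, -0.068, 0.2373]
eef_rot: [0.033, 0.904, -0.073, 0.421]
wrist_force: [-4.0, 2.6, -1.1]
opening: 0.002
grasp_force: 2.3
time_s: 11.28
eef_pos: [0.6429, -0.0689, 0.2388]
eef_rot: [0.033, 0.904, -0.073, 0.421]
wrist_force: [-4.8, 3.1, 0.3]
opening: -0.001
grasp_force: 2.2
```

```bash
python3 -m jog '[0.0015,0,0.0013,0,0,0,1, 0.003,0,0.0025,0,0,0,1,0.0041,0,0.0034,0,0,0,1, 0.0041,0,0.0034,0,0,0,1]'; python3 -m jog '[0.0015,0,0.0013,0,0,0,1, 0.003,0,0.0025,0,0,0,1,0.004,0,0.0035,0,0,0,1, 0.004,0,0.0035,0,0,0,1]'
```

```text
time_s: 11.78
eef_pos: [0.6482, -0.0699, 0.24]
eef_rot: [0.034, 0.903, -0.073, 0.421]
wrist_force: [-3.1, 2.8, 1.5]
opening: -0.003
grasp_force: 2.0
time_s: 12.28
eef_pos: [0.6531, -0.0711, 0.2401]
eef_rot: [0.034, 0.904, -0.073, 0.421]
wrist_force: [-3.7, 2.0, 1.1]
opening: 0.001
grasp_force: 1.8
```

```bash
python3 -m jog '[0.0013,0,0.0012,0,0,0,1, 0.0026,0,0.0024,0,0,0,1,0.0039,0,0.0036,0,0,0,1, 0.0039,0,0.0036,0,0,0,1]'; python3 -m jog '[0.0013,0,0.0012,0,0,0,1, 0.0026,0,0.0024,0,0,0,1,0.0039,0,0.0036,0,0,0,1, 0.0039,0,0.0036,0,0,0,1]'
```

```text
time_s: 12.78
eef_pos: [0.6581, -0.0718, 0.2403]
eef_rot: [0.034, 0.904, -0.073, 0.42]
wrist_force: [-4.1, 0.0, 2.3]
opening: 0.0
grasp_force: 1.7
time_s: 13.28
eef_pos: [0.6633, -0.0726, 0.241]
eef_rot: [0.034, 0.904, -0.073, 0.42]
wrist_force: [-3.8, -1.0, 2.2]
opening: 0.001
grasp_force: 1.5
```

```bash
cat > ang.py <<'E'
from h import *
o=get_obs();p=o['eef_pos']-LIP;F=o['wrist_force'];print('s,v,z',p@U,p@V,p[2],'FU',F@U)
c=camera('side')
hsv=cv2.cvtColor(c['frame'],cv2.COLOR_RGB2HSV);m=cv2.inRange(hsv,(18,100,60),(35,255,255));ys,xs=np.where(m[100:260,360:480]);print('yel',len(xs),xs.mean()+360,ys.mean()+100)
H=LIP+.17*U-[0,0,.001]
for th in range(75,116,5):
    t=np.radians(th);print(th,px(c,H+.155*(-np.cos(t)*U+np.sin(t)*Z)),end=' ')
E
python3 ang.py
```

```text
s,v,z 0.12621946133947212 0.004827320396677821 0.15999372669359835 FU -3.5667277959085166
yel 145 414.9793103448276 159.05517241379312
75 [401.5 159.1] 80 [408.8 157.8] 85 [416.2 156.9] 90 [423.5 156.6] 95 [430.8 156.9] 100 [437.9 157.6] 105 [444.8 158.9] 110 [451.3 160.7] 115 [457.6 163. ]
```

```bash
python3 -m jog '[0.0012,0,0.0013,0,0,0,1, 0.0024,0,0.0026,0,0,0,1,0.0037,0,0.0039,0,0,0,1, 0.0037,0,0.0039,0,0,0,1]'; python3 -m jog '[0.0012,0,0.0013,0,0,0,1, 0.0024,0,0.0026,0,0,0,1,0.0036,0,0.0039,0,0,0,1, 0.0036,0,0.0039,0,0,0,1]';python3 -m jog '[0.0012,0,0.0013,0,0,0,1, 0.0024,0,0.0026,0,0,0,1,0.0035,0,0.004,0,0,0,1, 0.0035,0,0.004,0,0,0,1]'; python3 ang.py
```

```text
time_s: 13.82
eef_pos: [0.6686, -0.0734, 0.2413]
eef_rot: [0.033, 0.904, -0.073, 0.42]
wrist_force: [-2.5, 0.0, 1.7]
opening: -0.002
grasp_force: 1.3
time_s: 14.32
eef_pos: [0.6738, -0.0742, 0.2415]
eef_rot: [0.033, 0.904, -0.073, 0.42]
wrist_force: [-2.5, 0.5, 2.4]
opening: -0.005
grasp_force: 1.1
time_s: 14.82
eef_pos: [0.6791, -0.0751, 0.2416]
eef_rot: [0.033, 0.904, -0.073, 0.42]
wrist_force: [-2.2, 0.5, 0.5]
opening: 0.003
grasp_force: 0.9
s,v,z 0.14219676241493656 0.00494321061102084 0.16061901185617505 FU -2.226668036706005
yel 201 423.92039800995025 158.3681592039801
75 [401.5 159.1] 80 [408.8 157.8] 85 [416.2 156.9] 90 [423.5 156.6] 95 [430.8 156.9] 100 [437.9 157.6] 105 [444.8 158.9] 110 [451.3 160.7] 115 [457.6 163. ]
```

```bash
python3 -m jog '[0.0012,0,0.0013,0,0,0,1, 0.0023,0,0.0027,0,0,0,1,0.0034,0,0.0041,0,0,0,1, 0.0034,0,0.0041,0,0,0,1]'; python3 -m jog '[0.0012,0,0.0013,0,0,0,1, 0.0023,0,0.0028,0,0,0,1,0.0033,0,0.0042,0,0,0,1, 0.0033,0,0.0042,0,0,0,1]'; python3 ang.py
```

```text
time_s: 15.38
eef_pos: [0.6844, -0.076, 0.2416]
eef_rot: [0.033, 0.904, -0.073, 0.42]
wrist_force: [-2.0, 1.2, 1.1]
opening: -0.005
grasp_force: 0.7
time_s: 15.88
eef_pos: [0.6896, -0.0769, 0.2414]
eef_rot: [0.034, 0.904, -0.073, 0.42]
wrist_force: [-0.3, 0.6, 0.4]
opening: -0.003
grasp_force: 0.5
s,v,z 0.1528492550142299 0.004904807419392051 0.16035470172569866 FU -0.35300233175506623
yel 228 429.7763157894737 158.3201754385965
75 [401.5 159.1] 80 [408.8 157.8] 85 [416.2 156.9] 90 [423.5 156.6] 95 [430.8 156.9] 100 [437.9 157.6] 105 [444.8 158.9] 110 [451.3 160.7] 115 [457.6 163. ]
```

```bash
python3 -m jog '[0.0012,0,0.0016,0,0,0,1, 0.0024,0,0.0032,0,0,0,1, 0.0024,0,0.0032,0,0,0,1]'; python3 -m jog '[0.0012,0,0.0016,0,0,0,1, 0.0023,0,0.0032,0,0,0,1,0.0023,0,0.0032,0,0,0,1]'; python3 ang.py
```

```text
time_s: 16.3
eef_pos: [0.6935, -0.0775, 0.2411]
eef_rot: [0.033, 0.904, -0.073, 0.42]
wrist_force: [-2.4, 0.3, 0.3]
opening: -0.005
grasp_force: 0.4
time_s: 16.68
eef_pos: [0.6974, -0.0781, 0.2408]
eef_rot: [0.033, 0.904, -0.073, 0.42]
wrist_force: [-1.2, -0.0, -0.1]
opening: 0.001
grasp_force: 0.2
s,v,z 0.16074693732016024 0.004928916001701893 0.15975028041115596 FU -1.1510108974729683
yel 250 434.176 158.724
75 [401.5 159.1] 80 [408.8 157.8] 85 [416.2 156.9] 90 [423.5 156.6] 95 [430.8 156.9] 100 [437.9 157.6] 105 [444.8 158.9] 110 [451.3 160.7] 115 [457.6 163. ]
```

```bash
python3 -m jog '[0.0008,0,0.0011,0,0,0,1, 0.0015,0,0.0022,0,0,0,1, 0.0015,0,0.0022,0,0,0,1]'; python3 ang.py;  python3 -m jog '[0.0008,0,0.0011,0,0,0,1, 0.0015,0,0.0022,0,0,0,1,0.0015,0,0.0022,0,0,0,1]'; python3 ang.py
```

```text
time_s: 17.1
eef_pos: [0.7, -0.0785, 0.2405]
eef_rot: [0.033, 0.904, -0.073, 0.42]
wrist_force: [-0.9, 0.3, -0.2]
opening: -0.001
grasp_force: 0.1
s,v,z 0.1633651175873029 0.0049367768797857255 0.1595322743357861 FU -0.981877360340206
yel 256 435.515625 158.703125
75 [401.5 159.1] 80 [408.8 157.8] 85 [416.2 156.9] 90 [423.5 156.6] 95 [430.8 156.9] 100 [437.9 157.6] 105 [444.8 158.9] 110 [451.3 160.7] 115 [457.6 163. ] time_s: 17.52
eef_pos: [0.7026, -0.0789, 0.2403]
eef_rot: [0.033, 0.904, -0.073, 0.42]
wrist_force: [0.8, -0.6, -0.1]
opening: -0.003
grasp_force: 0.0
s,v,z 0.1660437831616273 0.004961650840373382 0.1593018147880993 FU 0.9112022606439738
yel 258 437.1550387596899 159.06976744186045
75 [401.5 159.1] 80 [408.8 157.8] 85 [416.2 156.9] 90 [423.5 156.6] 95 [430.8 156.9] 100 [437.9 157.6] 105 [444.8 158.9] 110 [451.3 160.7] 115 [457.6 163. ]
```

```bash
python3 -m jog '[0,0,0,0,0,0,1,0,0,0,0,0,0,1,0,0,0,0,0,0,1,0,0,0,0,0,0,1]'; python3 ang.py | grep yel;  python3 -m jog '[0.0007,0,0.0011,0,0,0,1, 0.0007,0,0.0011,0,0,0,1,0.0007,0,0.0011,0,0,0,1]'; python3 ang.py|grep yel
```

```text
time_s: 18.08
eef_pos: [0.7025, -0.0789, 0.2403]
eef_rot: [0.033, 0.904, -0.073, 0.42]
wrist_force: [0.3, -0.3, -0.7]
opening: 0.002
grasp_force: 0.0
yel 263 437.03041825095056 159.01520912547528
time_s: 18.5
eef_pos: [0.7038, -0.0792, 0.2401]
eef_rot: [0.033, 0.904, -0.073, 0.42]
wrist_force: [-0.1, 0.2, -0.5]
opening: 0.001
grasp_force: 0.0
yel 267 437.75280898876406 159.23595505617976
```

```bash
python3 -m jog '[0.0007,0,0.0011,0,0,0,1,0.0012,0,0.002,0,0,0,1,0.0012,0,0.002,0,0,0,1,0.0012,0,0.002,0,0,0,1,0.0012,0,0.002,0,0,0,1]'; python3 ang.py | grep yel;  python3 -m jog '[0,0,0,0,0,0,1,0,0,0,0,0,0,1,0,0,0,0,0,0,1,0,0,0,0,0,0,1]'; python3 ang.py|grep yel
```

```text
time_s: 19.18
eef_pos: [0.7061, -0.0795, 0.2397]
eef_rot: [0.033, 0.904, -0.073, 0.42]
wrist_force: [-0.3, 0.6, 0.8]
opening: 0.0
grasp_force: 0.0
yel 338 447.72189349112426 161.22485207100593
time_s: 19.73
eef_pos: [0.7061, -0.0795, 0.2398]
eef_rot: [0.033, 0.904, -0.073, 0.42]
wrist_force: [-0.6, 0.6, 0.1]
opening: 0.006
grasp_force: 0.0
yel 340 447.72352941176473 161.14117647058822
```

The lid tipped over and rests at about 107°, no longer touched. I'll retreat and go to the tin.

```bash
python3 -m jog '[0,0,-0.03,0,0,0,1,0,0,-0.08,0,0,0,1,0,0,-0.12,0,0,0,1,0,0,-0.12,0,0,0,1]'; python3 ang.py|grep yel; python3 -c "
from h import *
print(get_obs()['q'].round(2))
R=rot(90);rows([([.53,.06,.27],rot(65)),([.451,.188,.15],R)])"
```

```text
time_s: 20.27
eef_pos: [0.6153, -0.0648, 0.3205]
eef_rot: [0.034, 0.903, -0.073, 0.423]
wrist_force: [-0.8, -0.3, -0.7]
opening: -0.002
grasp_force: 0.0
yel 339 447.70206489675513 161.141592920354
[-0.38 -0.21  2.08  0.4   0.44  1.07]
[-0.1047, -0.1095, -0.0487, -0.0011, -0.4373, 0.0009]
[-0.26, -0.2231, -0.0472, -0.0009, -0.8736, 0.0012]
```

```bash
python3 -m jog '[-0.035,-0.036,-0.016,0,-0.145,0,0.7,-0.07,-0.073,-0.032,0,-0.29,0,0.3,-0.105,-0.11,-0.049,0,-0.437,0,0,-0.145,-0.138,-0.049,0,-0.57,0,0,-0.18,-0.166,-0.048,0,-0.7,0,0,-0.22,-0.195,-0.047,0,-0.82,0,0,-0.26,-0.223,-0.047,0,-0.874,0,0,-0.26,-0.223,-0.047,0,-0.874,0,0,-0.26,-0.223,-0.047,0,-0.874,0,0,-0.26,-0.223,-0.047,0,-0.874,0,0]'; python3 -c "
from h import *
print(get_obs()['q'].round(2))
c=camera('wrist');save(c,'w1')
hsv=cv2.cvtColor(c['frame'],cv2.COLOR_RGB2HSV);m=cv2.inRange(hsv,(12,90,70),(32,255,255));n,l,s,ct=cv2.connectedComponentsWithStats(m)
i=1+s[1:,4].argmax();print(s[i],ct[i],ray(c,*ct[i],.024))
for r in spot_in(c,'tin_center')[:3]:print(r['xyz'],px(c,r['xyz']))
rows([([.451,.188,.15],rot(90)),([.451,.188,.03],rot(90))])"
```

```text
time_s: 21.58
eef_pos: [0.4516, 0.1877, 0.1496]
eef_rot: [-0.001, 0.997, -0.081, -0.001]
wrist_force: [0.9, 0.4, -0.7]
opening: 1.002
grasp_force: 0.0
[0.15 0.12 1.91 0.   1.11 1.88]
[ 283  166   66   64 3265] [315.9482389  197.24624809] [0.45304272 0.19172863 0.024     ]
[0.3623, 0.2791, 0.0215] [238.5 304. ]
[0.4422, 0.0891, 0.0227] [444.4 189.7]
[0.3399, 0.1909, 0.0259] [337.6 314.4]
[-0.0005, -0.0003, -0.0002, -0.0017, 0.0017, 0.0005]
[-0.0003, -0.0001, 0.1198, -0.0017, 0.0017, 0.0005]
```

View pics/w1.png

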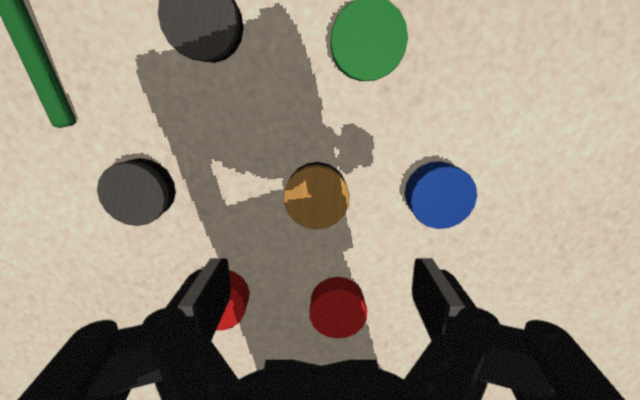

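The brass tin is at wrist pixel (316,197), so it's the right tin. Dark grey at (135,190) and blue at (440,195) are clear of the fingers.

```bash
python3 -m jog '[0,-0.003,0.04,0,0,0,0,0,-0.003,0.08,0,0,0,0,0,-0.003,0.105,0,0,0,0,0,-0.003,0.115,0,0,0,0,0,-0.003,0.12,0,0,0,0,0,-0.003,0.12,0,0,0,0]'; python3 -m jog '[0,0,0,0,0,0,0.2,0,0,0,0,0,0,0.3,0,0,0,0,0,0,0.4,0,0,0,0,0,0,0.6,0,0,0,0,0,0,0.8,0,0,0,0,0,0,1,0,0,0,0,0,0,1]'
```

```text
time_s: 22.42
eef_pos: [0.4513, 0.1913, 0.0296]
eef_rot: [-0.001, 0.997, -0.081, -0.001]
wrist_force: [0.1, 0.4, -0.3]
opening: 1.003
grasp_force: 0.0
time_s: 23.3
eef_pos: [0.451, 0.1914, 0.03]
eef_rot: [-0.001, 0.997, -0.08, -0.001]
wrist_force: [-2.4, -0.8, 9.4]
opening: 0.604
grasp_force: 60.8
```

```bash
python3 -m jog '[0,0,-0.01,0,0,0,1,0,0,-0.03,0,0,0,1,0,0,-0.08,0,0,0,1,0,0,-0.13,0,0,0,1,0,0,-0.17,0,0,0,1,0,0,-0.17,0,0,0,1]'; python3 -c "
from h import *
print(get_obs()['q'].round(2))
c=camera('wrist');save({'frame':c['frame'][100:400]},'w2')
rows([([.6265,-.0715,.20],rot(90)),([.6265,-.0715,.035],rot(90))])"
```

```text
time_s: 24.05
eef_pos: [0.4535, 0.1915, 0.203]
eef_rot: [-0.002, 0.997, -0.081, 0.002]
wrist_force: [-0.3, 0.5, -1.4]
opening: 0.607
grasp_force: 62.9
[0.16 0.05 1.87 0.   1.22 1.89]
[0.2144, 0.2313, 0.0001, -0.0023, 0.0001, 0.0016]
[0.2145, 0.2317, 0.1651, -0.0023, 0.0001, 0.0016]
```

View pics/w2.png

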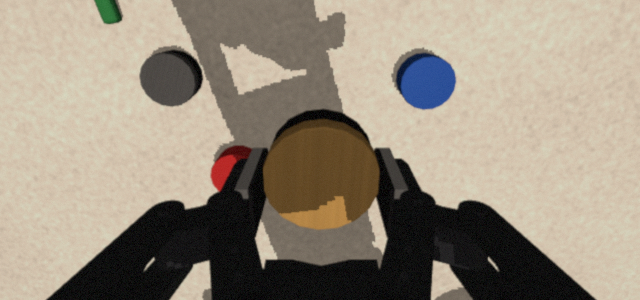

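The tin is held level between the pads at (320,170). Now I'll carry it over the box.

```bash
python3 -m jog '[0.015,0.016,0,0,0,0,1,0.045,0.048,0,0,0,0,1,0.075,0.08,0,0,0,0,1,0.105,0.113,0,0,0,0,1,0.135,0.145,0,0,0,0,1,0.165,0.177,0,0,0,0,1,0.19,0.205,0,0,0,0,1,0.207,0.223,0,0,0,0,1,0.2145,0.231,0,0,0,0,1,0.2145,0.231,0,0,0,0,1,0.2145,0.231,0,0,0,0,1]'; python3 ang.py|grep -E 'yel'; python3 -c "
from h import *
c=camera('side');save({'frame':c['frame'][80:320,240:500].repeat(2,0).repeat(2,1)},'side5')
rows([([.6265,-.0715,.20],rot(90)),([.6265,-.0715,.035],rot(90))])"
```

```text
time_s: 25.48
eef_pos: [0.625, -0.0703, 0.1972]
eef_rot: [-0.001, 0.997, -0.08, -0.003]
wrist_force: [-0.9, -0.1, -0.6]
opening: 0.606
grasp_force: 62.9
yel 469 426.8358208955224 166.31556503198294
[0.0014, 0.0009, -0.0023, -0.0013, 0.0042, 0.0026]
[0.0021, 0.0012, 0.1627, -0.0013, 0.0042, 0.0026]
```

View pics/side5.png

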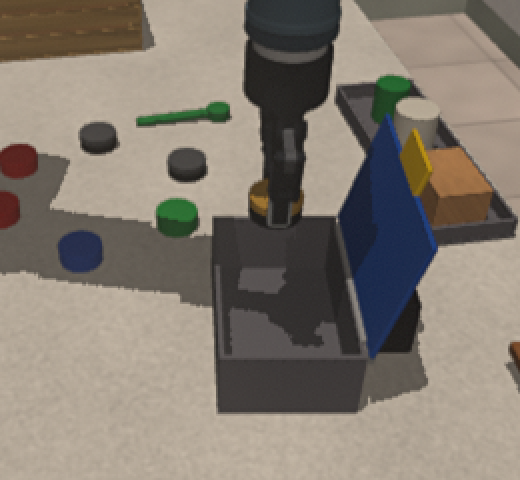

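The lid is still open and the tin is over the box centre. I'll lower it, slowing near the floor.

```bash
python3 -m jog '[0.002,0.001,0.025,0,0,0,1,0.002,0.001,0.055,0,0,0,1,0.002,0.001,0.085,0,0,0,1,0.002,0.001,0.115,0,0,0,1,0.002,0.001,0.135,0,0,0,1,0.002,0.001,0.148,0,0,0,1,0.002,0.001,0.152,0,0,0,1,0.002,0.001,0.152,0,0,0,1]'; python3 -m jog '[0,0,0.002,0,0,0,1,0,0,0.004,0,0,0,1,0,0,0.006,0,0,0,1,0,0,0.006,0,0,0,1]'
```

```text
time_s: 26.58
eef_pos: [0.6275, -0.0726, 0.0463]
eef_rot: [-0.001, 0.997, -0.081, -0.001]
wrist_force: [-0.5, 0.2, -1.3]
opening: 0.604
grasp_force: 62.9
time_s: 27.08
eef_pos: [0.6268, -0.0724, 0.0396]
eef_rot: [-0.001, 0.997, -0.081, -0.002]
wrist_force: [0.5, -0.1, -0.8]
opening: 0.603
grasp_force: 62.9
```

```bash
python3 -m jog '[0,0,0.001,0,0,0,1,0,0,0.002,0,0,0,1,0,0,0.003,0,0,0,1,0,0,0.003,0,0,0,1]'; python3 -m jog '[0,0,0.0008,0,0,0,1,0,0,0.0015,0,0,0,1,0,0,0.0015,0,0,0,1]'
```

```text
time_s: 27.58
eef_pos: [0.6269, -0.0724, 0.0367]
eef_rot: [-0.001, 0.997, -0.081, -0.002]
wrist_force: [-0.6, 0.4, -1.1]
opening: 0.603
grasp_force: 62.9
time_s: 27.95
eef_pos: [0.6269, -0.0725, 0.0352]
eef_rot: [-0.001, 0.997, -0.081, -0.002]
wrist_force: [-0.1, 0.1, -0.6]
opening: 0.609
grasp_force: 62.9
```

```bash
python3 -m jog '[0,0,0.0005,0,0,0,1,0,0,0.001,0,0,0,1,0,0,0.001,0,0,0,1]'; python3 -m jog '[0,0,0.0005,0,0,0,1,0,0,0.0005,0,0,0,1]'
```

```text
time_s: 28.32
eef_pos: [0.627, -0.0725, 0.035]
eef_rot: [-0.001, 0.997, -0.081, -0.002]
wrist_force: [-3.0, 0.6, 5.4]
opening: 0.609
grasp_force: 63.6
time_s: 28.58
eef_pos: [0.627, -0.0725, 0.035]
eef_rot: [-0.001, 0.997, -0.081, -0.002]
wrist_force: [-3.6, 1.4, 8.3]
opening: 0.604
grasp_force: 63.9
```

Contact at 8 N. I'll ease off and release.

```bash
python3 -m jog '[0,0,-0.0008,0,0,0,1,0,0,-0.0008,0,0,0,0.35,0,0,-0.0008,0,0,0,0.2,0,0,-0.0008,0,0,0,0,0,0,-0.0008,0,0,0,0,0,0,-0.0008,0,0,0,0]'; python3 -m jog '[0,0,-0.01,0,0,0,0,0,0,-0.03,0,0,0,0,0,0,-0.07,0,0,0,0,0,0,-0.11,0,0,0,0,0,0,-0.16,0,0,0,0,-0.03,0,-0.2,0,0,0,0,-0.08,0,-0.22,0,0,0,0,-0.14,0,-0.22,0,0,0,0,-0.2,0,-0.22,0,0,0,0,-0.25,0,-0.22,0,0,0,0,-0.25,0,-0.22,0,0,0,0,-0.25,0,-0.22,0,0,0,0]'; python3 -c "
from h import *
c=camera('top');save({'frame':c['frame'][60:320,150:500].repeat(2,0).repeat(2,1)},'top9')
c=camera('side');save({'frame':c['frame'][100:320,220:500].repeat(2,0).repeat(2,1)},'side9')"
```

```text
time_s: 29.32
eef_pos: [0.627, -0.0725, 0.0346]
eef_rot: [-0.001, 0.997, -0.081, -0.002]
wrist_force: [0.4, -0.1, -0.8]
opening: 0.998
grasp_force: 0.0
time_s: 30.82
eef_pos: [0.3818, -0.033, 0.2572]
eef_rot: [-0.0, 0.997, -0.081, 0.0]
wrist_force: [0.4, -0.7, -0.5]
opening: 1.003
grasp_force: 0.0
```

View pics/side9.png

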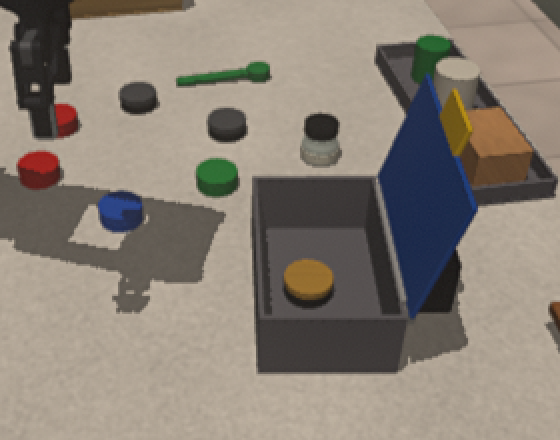

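The brass tin lies flat in the box at (308,280), the lid is open, and everything else is where it was.

```bash
python3 -c "
from bench import hand_in
print(hand_in())"
```

```text
the job is handed in; nothing more can be done
None
```

I pushed the lid up until it tipped past its balance point (about 101°) and it now stays open by itself. The brass-lidded tin lies flat on the box floor, nothing else was moved, and the job was handed in at about 31 s.

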